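Unlock the test box and hold its sprung lid at the marked angle

TASK

Open the board test box for inspection: slide its orange transport lock all the way to the end stop, away from the robot, which frees the lid; then take the lid by its black bar handle, raise it against its spring until the red pointer stands inside the green band on the white protractor, and finish while still holding it steady there with the gripper (let go and it snaps shut). Leave the lock fully home at that end stop, and do not disturb the multimeter, the solder spool or the yellow screwdriver lying around the box.

Things in the scene. Friction and masses are not known exactly. Their poses are not given: they have to be found in the camera images.
- test_box: Grey board test box, 190 (its x) x 160 (its y) x 58 mm, fixed, with a blue-framed clear lid and a 50 mm high, 50 mm wide ledge along its -y side. Origin: centre of the underside of the 190 x 160 part, on the bench. x points away from the robot, y left, z up, turned up to 0.25 rad. A white protractor plate on its front (-x) end rises to 165 mm, nearer the hinge side.
- lid: The lid, 6 mm thick, its top 65 mm up when shut. Origin on the hinge line, which runs along the box's x at its y = +78 mm, 63 mm up. Axes as the box's when shut; it opens about the box's -x (0 to 1.2 rad): the handle side (-y) rises and moves towards +y. Spring and weight pull it shut with 4 to 8 N at the handle. Until the lock is slid back its tongue holds the lid down.
- lid_handle (a point): Middle of the lid's handle: a straight round black bar, 12 mm thick, 100 mm long along the box's x, on a post at each end, 39 mm above the lid's top (104 mm above the bench when shut; 128 mm from the hinge line towards the box's -y). 33 mm free below the bar. The bar may turn between the pads as the lid swings.
- lid_pointer (a point): Point on the thin red pointer that sticks along the front (-x) end of the lid and moves with it; the point lies 105 mm from the hinge line, straight towards the box's -y when the lid is shut.
- band_mid (a point): Middle (white line) of the green band on the white protractor at the box's front end, 105 mm from the hinge line, on the circle on which lid_pointer travels. The band is 18 mm long along that circle (9 mm each side of this point). It is set to a different lid opening each time, 0.38 to 0.72 rad, and stays put.
- lock_grip (a point): Point on the orange upright grip of the transport lock, 12 mm below its top. The grip is 14 mm (box x) x 22 mm (box y), its top 100 mm above the bench; the ledge below is 50 mm high, the lock's 30 x 26 mm steel foot 58 mm. A steel tongue, 14 mm wide, reaches from it towards +y over the lid's edge, 68 to 74 mm up.
- lock (a joint): Travel of the transport lock along the box's +x (away from the robot), m: 0 = locked, 0.040 = end stop, lid free. Starts at 0 to 0.010. Slides against about 2.5 N of friction and stays where it is left. The tongue clears the lid at about 0.03.
- meter: Bystander: multimeter with blue-green case, 146 x 68 x 41 mm, lying to the right of the box. Origin: centre of its underside.
- solder_spool: Bystander: white and black solder spool, 54 mm diameter, 32 mm high, standing behind the box. Origin: centre of its underside.
- screwdriver_y: Bystander: screwdriver with yellow handle, 169 mm long, 24 mm thick, lying to the left of the box. Origin: centre of its underside.

How it is judged:
By the outcome, as a careful person would: the job done as asked, in the order asked, and still so for the second after the job is handed in, while the arm keeps its last pose, push and grip.
It also fails if it takes over 42 s, if anything falls off the work surface, if the arm or the gripper's body presses on something with over 40 N, if the wrist force passes 120 N, or if a joint passes its speed limit or range.

ROBOT

A 7-joint arm with a two-finger parallel gripper is mounted at the origin on a cart in front of the work surface, level with it; the furniture and walls round the work are solid. World frame = base frame: x ahead of the robot, y to its left, z up, the work surface at z = 0. Lengths are in m, angles in rad, forces in N, time in s.
With the tool pointing down it reaches from about 0.4 to 0.875 m from the base axis. Payload 6.5 kg.
Tool frame: the origin (TCP) lies at the very end of the fingers, on their centre line; the grasp point (between the pads) lies 19 mm behind it; z points along the fingers, y is the line along which they close (so a half turn about z gives the same grasp; the last joint's range is limited). The gripper opens to 85 mm and grips with 20 to 120 N. Pads are 22 mm wide; open, the fingers measure 114 mm over their backs; the gripper's body (76 mm by 85 mm) begins 54 mm behind the grasp point. The pads swing forward as they close: fully open they stand 13 mm farther back than shut.
Start: joints at [-1.381, 0.536, -0.004, 1.538, 0.003, 1.067, -0.071], TCP at [0.164, 0.629, 0.231] pointing down, gripper open.
Joint ranges: [-2.7, 2.7], [-0.37, 2.16], [-1.27, 1.26], [0.24, 2.4], [-1.31, 4.45], [0.19, 1.91], [-2.76, 2.76]. Speed limits (rad/s): [2.39, 2.39, 3.14, 3.14, 3.14, 3.14, 3.14].

INTERFACE

Orientations are given as a unit quaternion [w, x, y, z].
In Python, from station import arm gives the robot as it stands. The module is installed in compiled form; this text tells all that it offers.
- The arm moves only by the tool send_rows, never from a script. Its argument "series" is a list that holds one entry, the list of rows, each a list of 4 numbers: the shift along the tool's x, y, z in m, then the turn about the tool's z in degrees. In form: [[[x, y, z, turn], ...]]. A call has 1 to 8 rows; each row is the pose to reach, as a shift and turn from the pose commanded when the call began, along the tool's axes at that moment; what a row does not reach only later rows make up. A row lasts 1/8 s, in which the tool goes at most 62.5 mm and 10.7 degrees, less where a joint would pass 70% of its speed; a pose out of reach is approached as far as the arm can. A call with a gripper value outside its range is refused whole. "fingers" is the finger opening in m, from 0 to 0.0854, set as the call begins (left out, the last holds). The fingers move at their own pace and stop on an object; "newtons" is the grip in N (left out, the last holds). Time passes only in rows, so rows that repeat a pose let the fingers close. It gives the time, the measured TCP pose, the force, the opening and the grip force at its end, in the units of the state.
- arm.get_obs(): the state, without advancing time (a new reading comes with each control period).
- arm.grab_frame(name): name is "side" or "top"; returns a dict with "pixels" (384x512x3 uint8, red, green, blue), "mtx" (3x3 intrinsics, pixels), "extrinsics" (4x4, takes a point from camera to world coordinates). Camera axes: x right, y up, looking along -z (the intrinsics and any distortion apply to the point x, -y, -z); pixel columns grow to the right and rows downward; lengths in m; the calibration is good to about 2 mm. A picture is of the moment at which its call begins. There is no depth.
- arm.job_done(): hands the job in; it is judged then, once.
The state is a dict: "t": time; "joint_pos": joint angles; "joint_vel": joint speeds; "joint_efforts": joint torques, N m; "eef_pos": TCP position; "ee_rot": TCP orientation; "ft_force": force on the tool from outside, world axes, zero at the start; "moment": the same for the moment, N m; "finger_gap": finger opening in m; "gripper_force": force on a finger pad.
Only numpy, scipy, OpenCV 4.12 (cv2) and the standard library are available. Lean on these libraries where they do the work, as an engineer would, in place of code of your own. Each camera call takes 0.05 s, during which the arm holds its last target. There are 200 camera calls.

## Working session

There is one attempt and no reset: what is moved stays moved. The work goes in short steps, Python scripts to look and compute and a tool call to move; the robot and the scene stay as the last step left them, time stands still between calls to the robot, and variables do not carry over. Pictures are saved under pics/ and viewed, at most 10 in all, crops included, and the job is handed in when it is done.

Besides the shell and the picture viewer there is one more tool, called after "Request:" in YAML: its name, and indented under it one key for each argument. send_rows: Moves the arm, as the interface text tells. Its arguments: {"type":"object","properties":{"series":{"type":"array"},"fingers":{"type":"number"},"newtons":{"type":"number"}},"required":["series"]}

```bash
mkdir -p pics
python3 - <<'E'
from station import arm
import cv2,numpy as np
o=arm.get_obs();print({k:np.round(v,3).tolist() for k,v in o.items()})
for n in("top","side"):
    f=arm.grab_frame(n);np.savez(f"pics/{n}0.npz",**f);print(n,f["mtx"].round(1).tolist(),f["extrinsics"].round(3).tolist(),[k for k in f])
    cv2.imwrite(f"pics/{n}0.png",cv2.resize(f["pixels"][...,::-1],None,fx=1.5,fy=1.5,interpolation=cv2.INTER_CUBIC))
E
```

```text
{'t': 0.0, 'joint_pos': [-1.381, 0.537, -0.004, 1.539, 0.003, 1.067, -0.071], 'joint_vel': [0.001, -0.0, 0.0, -0.0, 0.0, 0.0, -0.002], 'joint_efforts': [-0.0, -58.342, 1.048, -25.91, 0.012, 0.01, 0.0], 'eef_pos': [0.164, 0.628, 0.23], 'ee_rot': [-0.0, 0.128, 0.992, -0.001], 'ft_force': [-0.378, -0.185, -0.838], 'moment': [-0.018, -0.02, -0.018], 'gripper_force': 0.0, 'finger_gap': 0.085}
top [[354.2, 0.0, 258.6], [0.0, 354.2, 190.6], [0.0, 0.0, 1.0]] [[0.009, 0.996, -0.093, 0.447], [-1.0, 0.008, -0.019, -0.044], [-0.019, 0.093, 0.996, 1.051], [0.0, 0.0, 0.0, 1.0]] ['pixels', 'mtx', 'extrinsics']
side [[477.4, 0.0, 257.6], [0.0, 477.4, 185.1], [0.0, 0.0, 1.0]] [[0.998, -0.003, -0.058, 0.476], [-0.054, 0.363, -0.93, -1.167], [0.024, 0.932, 0.362, 0.523], [0.0, 0.0, 0.0, 1.0]] ['pixels', 'mtx', 'extrinsics']
```

View pics/top0.png

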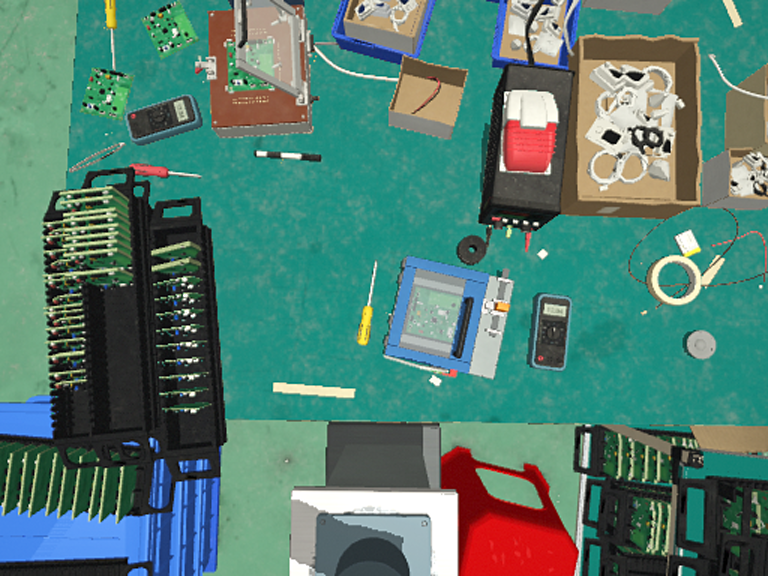

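View pics/side0.png

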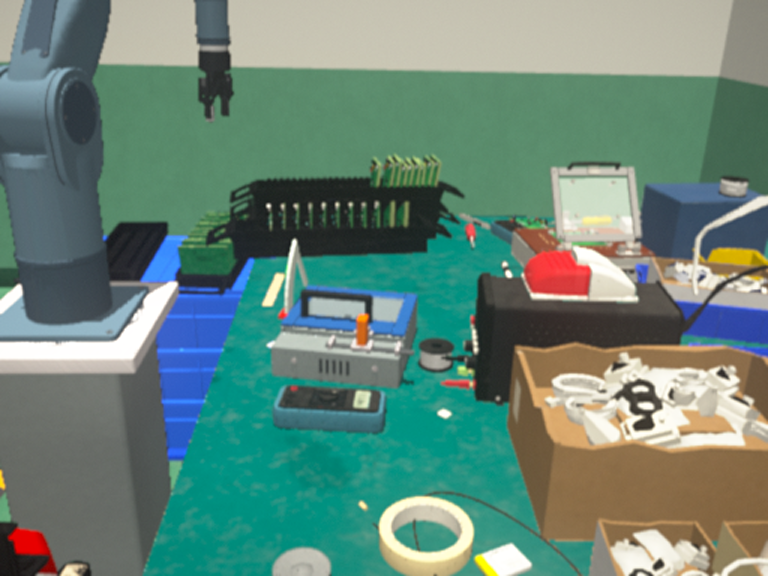

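The top view shows the box around (445,318), with the handle at (465,327), the orange grip at (497,308), the meter at (550,330), the spool at (472,249) and the screwdriver at (366,310). In the side view the grip is at (362,330), the handle at (337,303) and the protractor at (292,280). Next I'll enlarge both.

Run:
```python
import cv2,numpy as np
a=np.load("pics/top0.npz")["pixels"][160:260,245:390,::-1]
cv2.imwrite("pics/topc.png",cv2.resize(a,None,fx=5.5,fy=5.5,interpolation=cv2.INTER_CUBIC))
a=np.load("pics/side0.npz")["pixels"][155:260,170:310,::-1]
cv2.imwrite("pics/sidec.png",cv2.resize(a,None,fx=5.5,fy=5.5,interpolation=cv2.INTER_CUBIC))
```

```text
(no output)
```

View pics/topc.png

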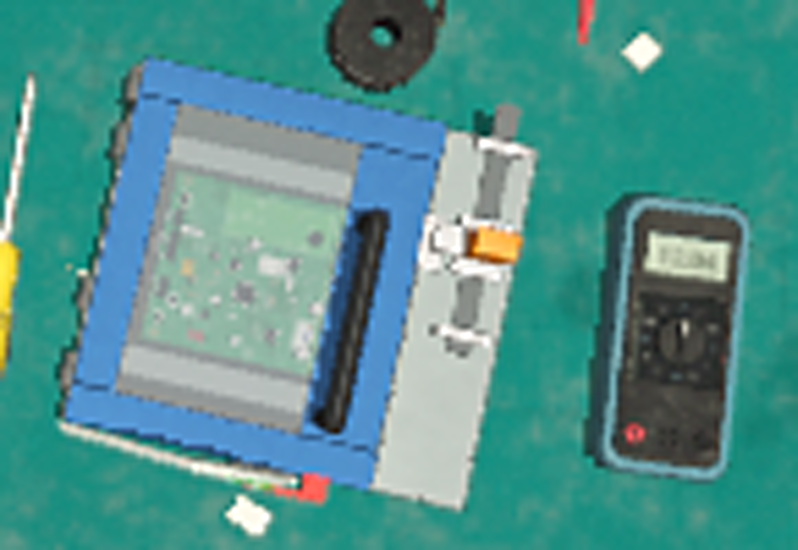

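View pics/sidec.png

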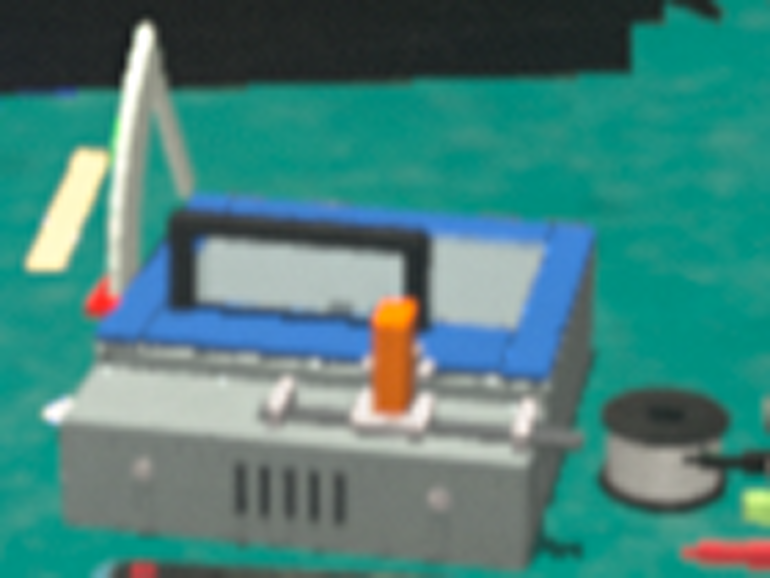

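The top crop shows the ledge's right corners at (536,150) and (463,508), the handle ends at (376,212) and (331,430), and the grip top at (497,247). A sliver of green on the protractor is near (250,483). In the side crop the ledge corners are (62,425), (535,465), (62,522) and (530,567), the grip top is at (397,308), and the green sliver is at (117,140).

```bash
cat > h.py <<'E'
import numpy as np,cv2
from scipy.optimize import least_squares
C={n:(lambda z:(z["mtx"],z["extrinsics"],z["pixels"]))(np.load(f"pics/{n}0.npz")) for n in("top","side")}
off={"top":(245,160),"side":(170,155)}
def proj(n,P,cam=None):
    K,E=(cam or C[n])[:2]; p=(np.asarray(P)-E[:3,3])@E[:3,:3]
    return np.c_[K[0,0]*p[...,0]/-p[...,2]+K[0,2],K[1,1]*p[...,1]/p[...,2]+K[1,2]]
def px(n,c): return (np.array(c)+.5)/5.5-.5+off[n]
def crop(n,p): return (p-off[n]+.5)*5.5-.5
def box2w(b,P): c,s=np.cos(b[2]),np.sin(b[2]);P=np.atleast_2d(P);return np.c_[b[0]+c*P[:,0]-s*P[:,1],b[1]+s*P[:,0]+c*P[:,1],P[:,2]]
def lidpt(r,z,th,x): # point r from hinge towards -y, z above hinge, lid angle th
    return np.c_[x+0*th,.078-r*np.cos(th)+z*np.sin(th)*1, .063+r*np.sin(th)+z*np.cos(th)]
E
python3 - <<'E'
from h import *
L=[("top",(536,150),(.095,-.130,.05)),("top",(463,508),(-.095,-.130,.05)),("top",(376,214),(.048,-.05,.104)),("top",(331,428),(-.048,-.05,.104)),
("side",(62,425),(-.095,-.13,.05)),("side",(535,465),(.095,-.13,.05)),("side",(62,522),(-.095,-.13,0)),("side",(530,567),(.095,-.13,0)),
("side",(175,222),(-.048,-.05,.104)),("side",(424,240),(.048,-.05,.104))]
g=[("top",(497,246)),("side",(397,307))]
def f(v):
    r=[proj(n,box2w(v,P))[0]-px(n,c) for n,c,P in L]
    r+=[proj(n,box2w(v,(v[3],v[4],.1)))[0]-px(n,c) for n,c in g]
    return np.ravel(r)
s=least_squares(f,[.55,-.1,-.2,0,-.1],loss="soft_l1");print(s.x.round(4));print(f(s.x).reshape(-1,2).round(1).tolist())
b=s.x;np.save("b.npy",b)
print("handle",box2w(b,(0,-.05,.104)),"grip",box2w(b,(b[3],b[4],.088)))
for n in off:
    th=np.array([0,.3,.4,.5,.6,.7,.8]);print(n,crop(n,proj(n,box2w(b,lidpt(.105,0,th,-.1)))).round(0).tolist())
    im=C[n][2].astype(int);m=(im[...,1]>im[...,0]+50)&(im[...,1]>im[...,2]+50);v,u=np.nonzero(m)
    for a,c in zip(u,v):
        q=crop(n,np.array([a,c]))
        if (0<q).all() and q[0]<330 and (n=="side" or q[1]>400): print(n,q.round(),im[c,a])
E
```

```text
[ 0.4809 -0.1131 -0.1636  0.0392 -0.1122]
[[-1.3, -0.5], [1.7, 1.3], [-0.2, -2.1], [2.2, -5.4], [-1.9, -1.3], [-1.1, -2.3], [-1.1, 1.3], [-0.9, -0.4], [6.0, 0.2], [2.4, -0.4], [0.0, -0.6], [-0.4, -0.1]]
handle [[ 0.47272095 -0.1623967   0.104     ]] grip [[ 0.50123738 -0.23013717  0.088     ]]
top [[272.0, 491.0], [267.0, 494.0], [261.0, 494.0], [253.0, 494.0], [243.0, 494.0], [231.0, 492.0], [217.0, 491.0]]
top [239. 481.] [109 181 113]
top [250. 481.] [129 199 127]
top [266. 486.] [123 183  83]
side [[102.0, 283.0], [102.0, 212.0], [104.0, 188.0], [106.0, 164.0], [108.0, 140.0], [111.0, 116.0], [115.0, 94.0]]
side [118. 118.] [136 211 159]
side [118. 123.] [154 234 160]
side [112. 129.] [ 47 177 125]
side [118. 129.] [166 244 167]
side [112. 134.] [ 68 185 130]
side [118. 134.] [181 249 179]
side [112. 140.] [ 99 202 144]
side [112. 145.] [114 209 147]
side [112. 151.] [128 207 141]
side [112. 156.] [152 214 145]
side [112. 162.] [159 216 158]
```

Run:
```python
from h import *
L=[("top",(536,150),(.095,-.130,.05)),("top",(463,508),(-.095,-.130,.05)),
("side",(62,425),(-.095,-.13,.05)),("side",(535,465),(.095,-.13,.05)),("side",(62,522),(-.095,-.13,0)),("side",(530,567),(.095,-.13,0)),
("top",(441,127),(.095,-.08,.065)),("top",(376,490),(-.095,-.08,.065))]
H=[("top",(376,210),1),("top",(330,432),-1),("side",(171,222),-1),("side",(429,240),1)]
g=[("top",(497,246)),("side",(397,307))]
def f(v):
    r=[proj(n,box2w(v,P))[0]-px(n,c) for n,c,P in L]
    r+=[proj(n,box2w(v,(v[3],v[4],.1)))[0]-px(n,c) for n,c in g]
    r+=[proj(n,box2w(v,(v[5]+s*v[7],v[6],.104)))[0]-px(n,c) for n,c,s in H]
    return np.ravel(r)
s=least_squares(f,[.48,-.11,-.16,0.04,-.1,0,-.05,.05],loss="soft_l1");b=s.x;print(b.round(4));print(f(b).reshape(-1,2).round(1).tolist())
np.save("b.npy",b)
print("handle",box2w(b,(b[5],b[6],.104)),"grip",box2w(b,(b[3],b[4],.088)))
print(box2w(b,[(-.01,-.05,.104),(.05,b[4],.088)]))
```

```text
[ 0.4873 -0.114  -0.1976  0.0364 -0.1111 -0.0148 -0.0499  0.0546]
[[-0.1, -1.0], [0.6, 0.3], [-0.6, -2.0], [-0.3, -1.6], [0.2, 0.6], [-0.1, 0.4], [0.7, -1.0], [-0.6, 0.2], [0.0, -0.6], [-0.4, -0.1], [-0.0, -0.0], [0.4, -0.1], [-0.1, -0.7], [-0.0, -0.3]]
handle [[ 0.46307162 -0.16004973  0.104     ]] grip [[ 0.50123738 -0.23013717  0.088     ]]
[[ 0.46772455 -0.16108694  0.104     ]
 [ 0.51455767 -0.23280384  0.088     ]]
```

Request:
send_rows:
  series:
    - [[-0.043,-0.043,0,5.4],[-0.086,-0.086,0,10.8],[-0.129,-0.129,-0.005,16.2],[-0.172,-0.172,-0.01,21.6],[-0.215,-0.215,-0.01,27],[-0.258,-0.258,-0.01,32.4],[-0.301,-0.301,-0.01,37.8],[-0.344,-0.344,-0.01,43.2]]
  fingers: 0.05
  newtons: 40

```text
t: 1.1
eef_pos: [0.4108, 0.2072, 0.2413]
ee_rot: [-0.0, 0.485, 0.875, 0.0]
ft_force: [0.3, 1.2, 0.3]
finger_gap: 0.0505
gripper_force: 0.0
```

```bash
cat > go.py <<'E'
import sys,numpy as np
from station import arm
from scipy.spatial.transform import Rotation as R
def rel(target,yaw_y): # yaw_y: wanted world angle (deg) of tool y
    o=arm.get_obs();r=R.from_quat(np.roll(o["ee_rot"],-1)).as_matrix()
    a=np.degrees(np.arctan2(r[1,1],r[0,1]));t=(a-yaw_y+90)%180-90
    print("t",round(o["t"],2),"pos",o["eef_pos"].round(4),"ang",a.round(1),"F",o["ft_force"].round(1),"gap",round(o["finger_gap"],4),"gf",round(o["gripper_force"],1))
    print("shift",(r.T@(np.array(target)-o["eef_pos"])).round(4),"turn",t.round(1),"j",o["joint_pos"].round(2),"tilt",r[:,2].round(3))
if len(sys.argv)>4: rel([float(x) for x in sys.argv[1:4]],float(sys.argv[4]))
E
python3 go.py .5012 -.2301 .22 -11.3
```

```text
t 1.1 pos [0.4108 0.2072 0.2413] ang 32.0 F [0.3 1.2 0.3] gap 0.0505 gf 0.0
shift [-0.4188 -0.155   0.0212] turn 43.3 j [-0.85  0.2   0.33  2.03 -0.08  0.93  0.08] tilt [ 0.  0. -1.]
```

Request:
send_rows:
  series:
    - [[-0.056,-0.021,0,6],[-0.112,-0.042,0,12],[-0.168,-0.062,0,18],[-0.224,-0.083,0.005,24],[-0.28,-0.104,0.01,30],[-0.336,-0.124,0.015,36],[-0.39,-0.145,0.021,42],[-0.419,-0.155,0.021,43.3]]

```text
t: 2.1
eef_pos: [0.5012, -0.2315, 0.2197]
ee_rot: [0.0, 0.774, 0.633, -0.001]
ft_force: [-0.4, -0.7, 0.4]
finger_gap: 0.0499
gripper_force: 0.0
```

```bash
python3 go.py .5012 -.2301 .074 -11.3
```

```text
t 2.1 pos [ 0.5012 -0.2315  0.2197] ang -11.4 F [-0.4 -0.7  0.4] gap 0.0499 gf 0.0
shift [ 1.600e-03 -1.000e-04  1.457e-01] turn -0.1 j [-0.15  0.45  0.66  1.84 -0.32  0.97  0.45] tilt [-0.001 -0.001 -1.   ]
```

Request:
send_rows:
  series:
    - [[0.001,0,0.03,0],[0.001,0,0.06,0],[0.001,0,0.09,0],[0.001,0,0.115,0],[0.001,0,0.13,0],[0.001,0,0.142,0],[0.001,0,0.142,0]]

```text
t: 2.98
eef_pos: [0.5019, -0.2272, 0.0779]
ee_rot: [-0.0, 0.772, 0.635, -0.0]
ft_force: [-0.2, -0.8, 0.4]
finger_gap: 0.0502
gripper_force: 0.0
```

Run:
```python
from h import *
from station import arm
from go import rel
rel([.5012,-.2301,.078],-11.3)
fs=[arm.grab_frame(n)["pixels"] for n in("top","side")]
a=cv2.resize(fs[0][160:260,270:370,::-1],None,fx=4,fy=4,interpolation=2);b=cv2.resize(fs[1][155:255,180:280,::-1],None,fx=4,fy=4,interpolation=2)
cv2.imwrite("pics/c2.png",np.hstack([a,b]))
```

```text
t 2.98 pos [ 0.5019 -0.2272  0.0779] ang -11.2 F [-0.2 -0.8  0.4] gap 0.0502 gf 0.0
shift [-0.003  -0.0001 -0.0001] turn 0.1 j [-0.05  0.65  0.52  1.93 -0.49  0.69  0.58] tilt [-0.001  0.    -1.   ]
```

View pics/c2.png

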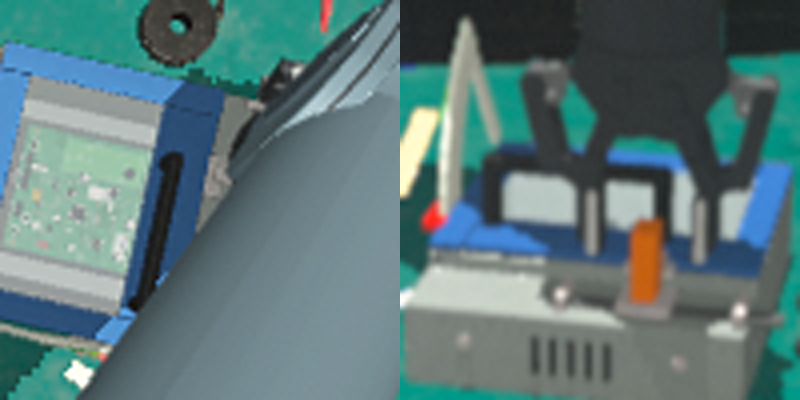

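The fingers, at (592,225) and (700,230) in the side crop, straddle the orange grip at (645,250). I'll close on it now.

Request:
send_rows:
  series:
    - [[-0.002,0,0.001,0],[-0.002,0,0.001,0],[-0.002,0,0.001,0],[-0.002,0,0.001,0],[-0.002,0,0.001,0],[-0.002,0,0.001,0],[-0.002,0,0.001,0],[-0.002,0,0.001,0]]
  fingers: 0
  newtons: 40

```text
t: 4.08
eef_pos: [0.5019, -0.2296, 0.0778]
ee_rot: [0.0, 0.773, 0.635, 0.0]
ft_force: [-1.1, -0.0, 5.1]
finger_gap: 0.0133
gripper_force: 40.1
```

```bash
python3 go.py .5012 -.2301 .078 -11.3
```

```text
t 4.08 pos [ 0.5019 -0.2296  0.0778] ang -11.2 F [-1.1 -0.   5.1] gap 0.0133 gf 40.1
shift [-0.0007 -0.0006 -0.0002] turn 0.1 j [-0.04  0.65  0.52  1.93 -0.49  0.69  0.58] tilt [ 0.001 -0.    -1.   ]
```

Request:
send_rows:
  series:
    - [[0,0.005,0,0],[0,0.01,0,0],[0,0.015,0,0],[0,0.02,0,0],[0,0.024,0,0],[0,0.027,0,0],[0,0.029,0,0],[0,0.029,0,0]]

```text
t: 5.08
eef_pos: [0.5302, -0.2357, 0.0779]
ee_rot: [0.0, 0.773, 0.635, -0.0]
ft_force: [-2.5, -0.9, 5.6]
finger_gap: 0.013
gripper_force: 40.1
```

Request:
send_rows:
  series:
    - [[0,0.002,0,0],[0,0.004,0,0],[0,0.004,0,0]]

```text
t: 5.45
eef_pos: [0.5321, -0.2362, 0.0778]
ee_rot: [-0.001, 0.773, 0.634, -0.001]
ft_force: [-7.7, 2.4, 12.1]
finger_gap: 0.0131
gripper_force: 41.0
```

Request:
send_rows:
  series:
    - [[0,0.002,0,0],[0,0.003,0,0],[0,0.003,0,0]]

```text
t: 5.82
eef_pos: [0.5323, -0.2362, 0.0777]
ee_rot: [-0.004, 0.773, 0.634, -0.002]
ft_force: [-15.1, 3.2, 20.6]
finger_gap: 0.0133
gripper_force: 42.1
```

Run:
```python
from h import *
from station import arm
f=arm.grab_frame("side")["pixels"]
cv2.imwrite("pics/c3.png",cv2.resize(f[165:255,180:290,::-1],None,fx=7,fy=6.6,interpolation=2))
```

```text
(no output)
```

View pics/c3.png

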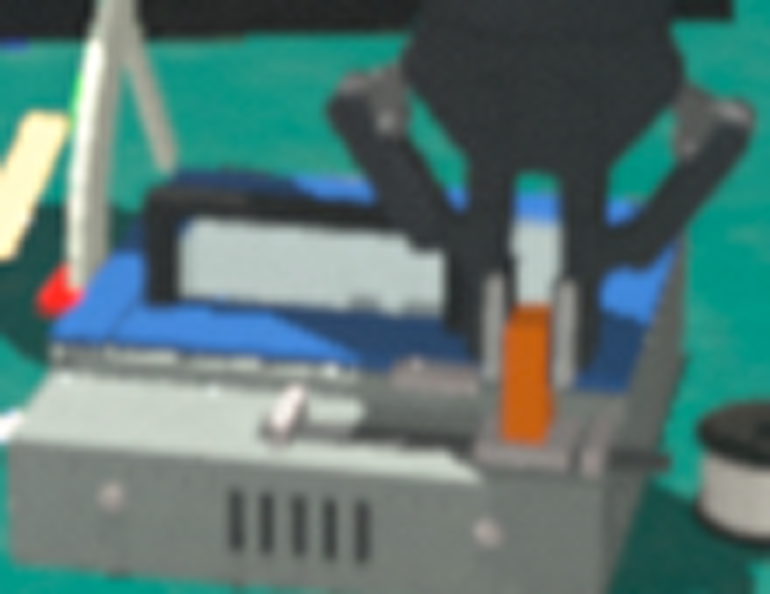

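The lock foot's right edge, at (580,450), sits against the rear bracket at (590,450). It is at the end stop and the force rose, so I'll release and lift.

Request:
send_rows:
  series:
    - [[0,0,0,0],[0,0,0,0],[0,0,0,0],[0,0,-0.03,0],[0,0,-0.07,0],[0,0,-0.11,0],[0,0,-0.13,0],[0,0,-0.13,0]]
  fingers: 0.06

```text
t: 6.88
eef_pos: [0.5382, -0.2365, 0.2087]
ee_rot: [0.001, 0.772, 0.635, 0.001]
ft_force: [-0.6, -0.6, -0.4]
finger_gap: 0.0597
gripper_force: 0.0
```

Run:
```python
from h import *
from station import arm
from go import rel
b=np.load("b.npy");w=box2w(b,(-.012,-.05,.2))[0];print(w);rel(w,78.7)
f=arm.grab_frame("side");np.savez("pics/side1.npz",**f)
g=lambda P:proj("side",P,(f["mtx"],f["extrinsics"]))
im=f["pixels"].astype(int);m=(im[...,0]>im[...,2]+90)&(im[...,0]>im[...,1]+50);m[:190]=0;m[235:]=0;m[:,:230]=0;m[:,280:]=0
v,u=np.nonzero(m);print("orange",u.mean(),v.mean(),len(u))
print([g(box2w(b,(b[3]+d,b[4],.08)))[0].round(1).tolist() for d in(0,.03,.031,.035)])
```

```text
[ 0.46576346 -0.16069434  0.2       ]
t 6.88 pos [ 0.5382 -0.2365  0.2087] ang -11.1 F [-0.6 -0.6 -0.4] gap 0.0597 gf 0.0
shift [ 0.0604 -0.0858  0.0084] turn -89.8 j [-0.13  0.52  0.64  1.76 -0.37  0.98  0.46] tilt [ 0.003 -0.001 -1.   ]
orange 255.01503759398497 221.4436090225564 133
[[241.2, 218.8], [254.9, 219.9], [255.4, 220.0], [257.2, 220.1]]
```

Request:
send_rows:
  series:
    - [[0.008,-0.011,0,-10.5],[0.016,-0.022,0,-21],[0.024,-0.033,0,-31.5],[0.032,-0.044,0,-42],[0.04,-0.055,0,-52.5],[0.048,-0.066,0,-63],[0.056,-0.08,0,-73.5],[0.0604,-0.086,0,-84]]

```text
t: 7.92
eef_pos: [0.463, -0.1592, 0.2058]
ee_rot: [-0.001, 0.146, 0.989, 0.0]
ft_force: [0.0, -0.2, -0.1]
finger_gap: 0.0597
gripper_force: 0.0
```

```bash
python3 go.py .4658 -.1607 .085 78.7
```

```text
t 7.92 pos [ 0.463  -0.1592  0.2058] ang 73.2 F [ 0.  -0.2 -0.1] gap 0.0597 gf 0.0
shift [-0.0035 -0.0006  0.1208] turn -5.5 j [-0.02  0.31  0.31  1.99 -0.12  0.87  1.63] tilt [-0.003  0.001 -1.   ]
```

Request:
send_rows:
  series:
    - [[-0.003,0,0.02,-5.5],[-0.003,0,0.045,-5.5],[-0.003,0,0.07,-5.5],[-0.003,0,0.09,-5.5],[-0.003,0,0.105,-5.5],[-0.003,0,0.115,-5.5],[-0.003,0,0.12,-5.5],[-0.003,0,0.12,-5.5]]

```text
t: 8.93
eef_pos: [0.4673, -0.1612, 0.0873]
ee_rot: [0.0, 0.102, 0.995, -0.0]
ft_force: [1.0, 0.8, 0.3]
finger_gap: 0.0598
gripper_force: 0.0
```

```bash
python3 go.py .4658 -.1607 .085 78.7
```

```text
t 8.93 pos [ 0.4673 -0.1612  0.0873] ang 78.3 F [1.  0.8 0.3] gap 0.0598 gf 0.0
shift [0.0016 0.0002 0.0023] turn -0.4 j [ 0.05  0.51  0.23  2.06 -0.2   0.6   1.79] tilt [ 0. -0. -1.]
```

Request:
send_rows:
  series:
    - [[0,0,0.003,0],[0,0,0.003,0],[0,0,0.003,0],[0,0,0.003,0],[0,0,0.003,0],[0,0,0.003,0],[0,0,0.003,0],[0,0,0.003,0]]
  fingers: 0
  newtons: 60

```text
t: 9.93
eef_pos: [0.4672, -0.1623, 0.0846]
ee_rot: [0.0, 0.102, 0.995, -0.001]
ft_force: [-2.0, -5.9, 2.6]
finger_gap: 0.0102
gripper_force: 58.5
```

Run:
```python
from go import rel
from h import *
rel([.4658,-.1607,.085],78.7)
b=np.load("b.npy")
c,s=np.cos(b[2]),np.sin(b[2]);ey=np.array([-s,c])
th=np.arange(0,.66,.05);y=-.128*np.cos(th)+.041*np.sin(th)+.128;z=.128*np.sin(th)+.041*np.cos(th)-.041
print(np.c_[th,y,z].round(4).tolist())
```

```text
t 9.93 pos [ 0.4672 -0.1623  0.0846] ang 78.3 F [-2.  -5.9  2.6] gap 0.0102 gf 58.5
shift [ 0.0017  0.0012 -0.0004] turn -0.4 j [ 0.06  0.51  0.23  2.06 -0.2   0.59  1.79] tilt [ 0.    -0.001 -1.   ]
[[0.0, 0.0, 0.0], [0.05, 0.0022, 0.0063], [0.1, 0.0047, 0.0126], [0.15, 0.0076, 0.0187], [0.2, 0.0107, 0.0246], [0.25, 0.0141, 0.0304], [0.3, 0.0178, 0.036], [0.35, 0.0218, 0.0414], [0.4, 0.0261, 0.0466], [0.45, 0.0306, 0.0516], [0.5, 0.0353, 0.0563], [0.55, 0.0403, 0.0609], [0.6, 0.0455, 0.0651], [0.65, 0.0509, 0.0691]]
```

Request:
send_rows:
  series:
    - [[0,0.002,-0.006,0],[0,0.005,-0.0125,0],[0,0.0075,-0.0185,0],[0,0.0105,-0.0245,0],[0,0.014,-0.0305,0],[0,0.018,-0.036,0],[0,0.022,-0.0415,0],[0,0.026,-0.0465,0]]

```text
t: 10.92
eef_pos: [0.4723, -0.1387, 0.131]
ee_rot: [0.001, 0.103, 0.995, -0.002]
ft_force: [0.4, -9.8, -3.4]
finger_gap: 0.0101
gripper_force: 58.3
```

Run:
```python
from go import rel
from h import *
from station import arm
rel([.4672,-.1623,.0846],78.3)
ims=[]
for n,(u,v) in (("side",(165,150)),("top",(260,220))):
    f=arm.grab_frame(n)["pixels"];ims.append(cv2.resize(f[v:v+75,u:u+50,::-1] if n=="side" else f[v:v+50,u:u+50,::-1],(400,600) if n=="side" else (400,400),interpolation=2))
ims[1]=np.vstack([ims[1],np.zeros((200,400,3),np.uint8)])
cv2.imwrite("pics/c4.png",np.hstack(ims))
```

```text
t 10.93 pos [ 0.4723 -0.1387  0.131 ] ang 78.2 F [ 0.4 -9.8 -3.4] gap 0.0101 gf 58.3
shift [ 0.0003 -0.024   0.0465] turn -0.1 j [-0.02  0.43  0.26  2.04 -0.16  0.69  1.71] tilt [ 0.001 -0.004 -1.   ]
```

View pics/c4.png

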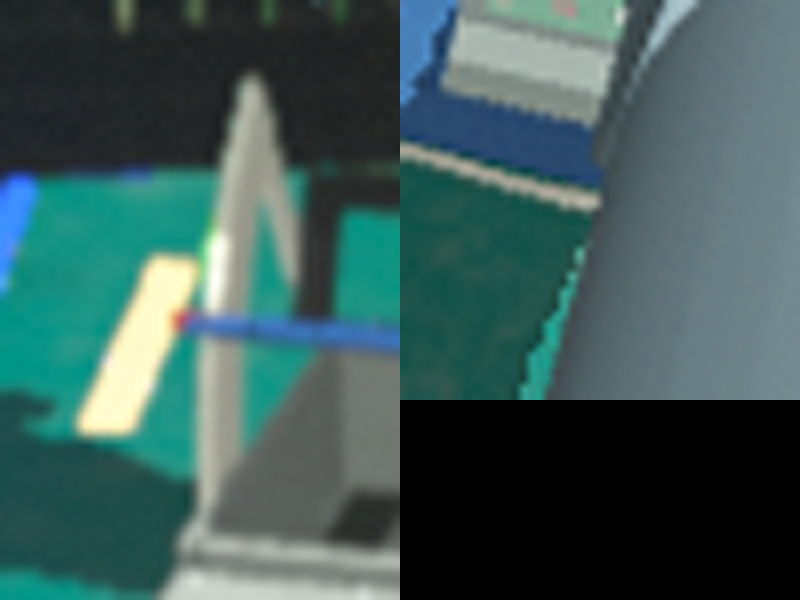

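The pointer's red tip is at (180,320) in the left panel, and the green band spans about (205..215, 225..285) just above it. The lid is at about 0.40 rad. I'll work out the band angle with the refined pose.

Run:
```python
from h import *
b=np.load("b.npy")
a=C["top"][2][240:252,283:306,::-1]
s=C["side"][2][168:192,183:197,::-1]
cv2.imwrite("pics/c5.png",np.hstack([cv2.resize(a,(460,240),interpolation=0),np.zeros((480,20,3),np.uint8)[:240],])) 
A=cv2.resize(a,(460,240),interpolation=0);S=cv2.resize(s,(280,480),interpolation=0)
cv2.imwrite("pics/c5.png",np.hstack([np.vstack([A,np.zeros((240,460,3),np.uint8)]),S]))
th=np.array([.4,.5,.55,.6,.65,.7])
for x in(-.098,-.103):
  for r in(.100,.105,.112):
    for n in("top","side"): print(x,r,n,proj(n,box2w(b,lidpt(r,0,th,x))).round(1).tolist())
```

```text
-0.098 0.1 top [[289.6, 245.8], [288.2, 245.7], [287.3, 245.6], [286.4, 245.5], [285.4, 245.4], [284.3, 245.2]]
-0.098 0.1 side [[192.6, 188.5], [193.0, 184.3], [193.3, 182.2], [193.5, 180.2], [193.8, 178.2], [194.1, 176.2]]
-0.098 0.105 top [[291.3, 246.3], [289.9, 246.1], [289.0, 246.0], [288.0, 245.9], [287.0, 245.8], [285.8, 245.6]]
-0.098 0.105 side [[192.1, 188.4], [192.5, 184.0], [192.8, 181.8], [193.0, 179.7], [193.3, 177.5], [193.7, 175.4]]
-0.098 0.112 top [[293.8, 246.8], [292.3, 246.7], [291.3, 246.6], [290.3, 246.5], [289.2, 246.3], [288.0, 246.1]]
-0.098 0.112 side [[191.3, 188.3], [191.8, 183.6], [192.0, 181.3], [192.3, 178.9], [192.7, 176.7], [193.0, 174.4]]
-0.103 0.1 top [[289.2, 247.7], [287.8, 247.6], [286.9, 247.5], [286.0, 247.4], [285.0, 247.3], [283.9, 247.1]]
-0.103 0.1 side [[190.6, 188.3], [191.0, 184.1], [191.2, 182.1], [191.5, 180.0], [191.8, 178.0], [192.1, 176.0]]
-0.103 0.105 top [[290.9, 248.1], [289.5, 248.0], [288.6, 247.9], [287.6, 247.8], [286.6, 247.7], [285.4, 247.5]]
-0.103 0.105 side [[190.0, 188.3], [190.5, 183.9], [190.7, 181.7], [191.0, 179.5], [191.3, 177.4], [191.6, 175.3]]
-0.103 0.112 top [[293.4, 248.7], [291.9, 248.6], [291.0, 248.5], [289.9, 248.4], [288.8, 248.2], [287.6, 248.1]]
-0.103 0.112 side [[189.3, 188.2], [189.7, 183.5], [190.0, 181.1], [190.3, 178.8], [190.6, 176.5], [191.0, 174.3]]
```

View pics/c5.png

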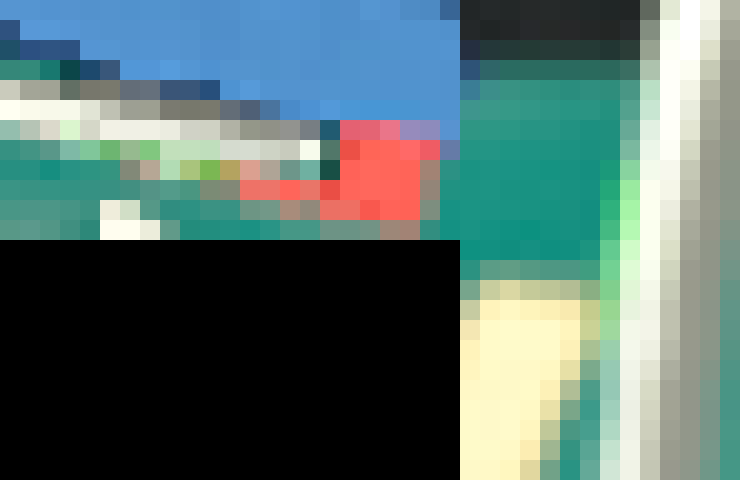

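Request:
send_rows:
  series:
    - [[0,0.004,-0.0045,0],[0,0.009,-0.009,0],[0,0.0135,-0.0135,0],[0,0.018,-0.0175,0],[0,0.018,-0.0175,0],[0,0.018,-0.0175,0]]

```text
t: 11.78
eef_pos: [0.476, -0.1223, 0.1491]
ee_rot: [0.001, 0.103, 0.995, -0.002]
ft_force: [-2.9, -13.3, 5.8]
finger_gap: 0.0101
gripper_force: 58.6
```

Run:
```python
from go import rel
from h import *
from station import arm
rel([.4672,-.1623,.0846],78.3)
f=arm.grab_frame("side")["pixels"];np.save("pics/s5.npy",f)
s=f[168:196,178:200,::-1]
old=C["side"][2][168:196,178:200,::-1]
cv2.imwrite("pics/c6.png",np.hstack([cv2.resize(i,(396,504),interpolation=0) for i in(s,old)]))
```

```text
t 11.78 pos [ 0.476  -0.1223  0.1491] ang 78.2 F [ -2.9 -13.3   5.8] gap 0.0101 gf 58.6
shift [ 0.0005 -0.0407  0.0647] turn -0.1 j [-0.06  0.39  0.27  2.03 -0.15  0.73  1.66] tilt [ 0.001 -0.005 -1.   ]
```

View pics/c6.png

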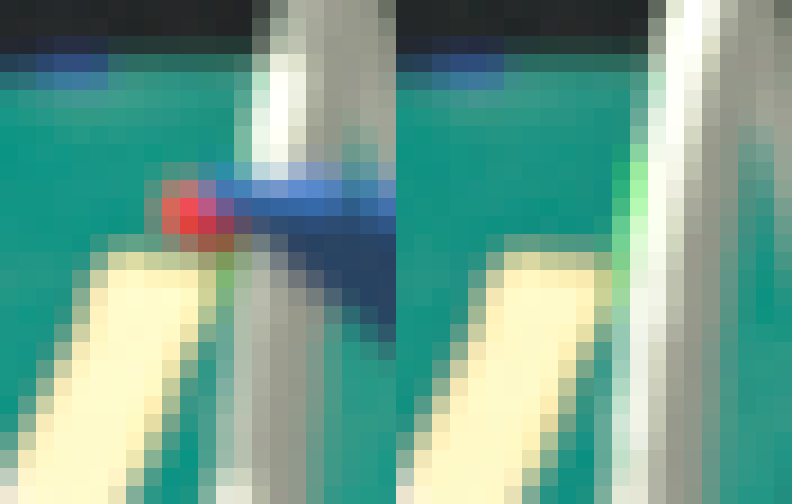

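The pointer tip (left panel, about (190,210)) sits in the middle of the green band, which spans y≈140–310 in the right reference panel. Kinematics give about 0.575 rad, near the estimated band middle. I'll hold still, recheck, then hand in.

Request:
send_rows:
  series:
    - [[0,0,0,0],[0,0,0,0],[0,0,0,0],[0,0,0,0],[0,0,0,0],[0,0,0,0],[0,0,0,0],[0,0,0,0]]

```text
t: 12.82
eef_pos: [0.476, -0.1223, 0.149]
ee_rot: [0.001, 0.103, 0.995, -0.002]
ft_force: [-3.6, -12.6, 5.6]
finger_gap: 0.0101
gripper_force: 58.6
```

Run:
```python
from go import rel
from h import *
from station import arm
rel([.4672,-.1623,.0846],78.3)
f=arm.grab_frame("side")["pixels"];p=np.load("pics/s5.npy")
im=f.astype(int);m=(im[...,0]>im[...,2]+90)&(im[...,0]>im[...,1]+50);m[:190]=0;m[235:]=0;m[:,:230]=0;m[:,280:]=0
v,u=np.nonzero(m);print("orange",u.mean(),v.mean(),len(u))
d=abs(im-p).max(2);print("pointer region diff",d[168:196,178:200].max())
o=C["side"][2].astype(int);print("meter diff",(abs(im-o).max(2)[255:292,180:260]>60).sum(),"spool",(abs(im-o).max(2)[224:250,276:305]>60).sum())
```

```text
t 12.82 pos [ 0.476  -0.1223  0.149 ] ang 78.2 F [ -3.6 -12.6   5.6] gap 0.0101 gf 58.6
shift [ 0.0005 -0.0407  0.0646] turn -0.1 j [-0.06  0.39  0.27  2.03 -0.15  0.73  1.66] tilt [ 0.001 -0.005 -1.   ]
orange 255.06756756756758 220.0810810810811 148
pointer region diff 12
meter diff 0 spool 0
```

Steady, with the lock unmoved and the bystanders undisturbed.

```bash
python3 -c "
from station import arm
print(arm.job_done())"
```

```text
the job is handed in; nothing more can be done
None
```

I slid the lock to its end stop, raised the lid to about 0.575 rad with the pointer in the green band, and handed in at about 13 s with the gripper still holding it steady; side-camera checks showed the meter and spool unmoved, but I made no such check on the screwdriver.

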